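# Start the drinks mixer on the trolley

### The arm

A 6-joint arm with a two-finger parallel gripper is mounted at the origin on the work surface. World frame = base frame: x ahead of the robot, y to its left, z up, the work surface at z = 0. Lengths are in m, angles in rad, forces in N, time in s.
With the tool pointing down it reaches from about 0.225 to 0.875 m from the base axis. Payload 3.4 kg.
Tool frame: the origin (TCP) lies at the very end of the fingers, on their centre line; the grasp point (between the pads) lies manip.grip_point_offset behind it (manip.grip_point_offset is the distance from the TCP to the grasp point, in m); z points along the fingers, y is the line along which they close (so a half turn about z gives the same grasp; the last joint's range is limited). The gripper opens to 85 mm and grips with 20 to 120 N. Pads are 22 mm wide; open, the fingers measure 114 mm over their backs; the gripper's body (76 mm by 85 mm) begins 54 mm behind the grasp point. The pads swing forward as they close: fully open they stand 13 mm farther back than shut.
Start: joints at [1.051, 0.276, 1.505, -0, 1.361, -0.121], TCP at [0.223, 0.53, 0.202] pointing down, gripper open.
Joint ranges: [-2.89, 2.89], [-0.75, 2.08], [0.22, 2.7], [-1.18, 4.32], [0.11, 2.71], [-2.7, 2.7]. Speed limits (rad/s): [2.57, 2.57, 3.14, 3.14, 3.14, 3.14].

### API

Orientations are given as a unit quaternion [w, x, y, z].
In Python, from rig import manip gives the robot as it stands.
- The arm moves only by the shell command python3 -m pendant 'ROWS' [FORCE]. ROWS is JSON, a list of rows, each an object of numbers: "jaw": the opening, from -1 (shut) to 1 (fully open); "tx", "ty", "tz": the shift along the world's x, y, z in cm; "ax", "ay", "az": the turn, a rotation vector about the world's x, y, z in degrees. In form: [{"jaw": .., "tx": .., "ty": .., "tz": .., "ax": .., "ay": .., "az": ..}, ...]. A call has 1 to 10 rows; each row is the pose to reach, as a shift and turn from the pose commanded when the call began; what a row does not reach only later rows make up. A row lasts 1/8 s, in which the tool goes at most 62.5 mm and 10.7 degrees, less where a joint would pass 70% of its speed; a pose out of reach is approached as far as the arm can. A call with a gripper value outside its range is refused whole. The fingers move at their own pace and stop on an object; FORCE is the grip in N (left out, the last holds). Time passes only in rows, so rows that repeat a pose let the fingers close. It gives the time, the measured TCP pose, the force, the opening and the grip force at its end, in the units of the state.
- manip.get_state(): the state, without advancing time (a new reading comes with each control period).
- manip.get_image(name): name is "scene" or "side" or "wrist"; returns a dict with "pixels" (384x512x3 uint8, blue, green, red), "depth" (384x512 float32, m along the optical axis (not along the pixel's ray), 0 where there is no reading), "fx", "fy", "cx", "cy" (pixels), "D" ([k1, k2, p1, p2, k3] as OpenCV has them; the pictures are not rectified), "pose" (4x4, takes a point from camera to world coordinates). Camera axes: x right, y down, z forward; pixel columns grow to the right and rows downward; lengths in m; the calibration is good to about 2 mm. A picture is of the moment at which its call begins.
- manip.sign_off(): hands the job in; it is judged then, once.
The state is a dict: "clock": time; "qpos": joint angles; "qd": joint speeds; "effort": joint torques, N m; "position": TCP position; "ee_rot": TCP orientation; "contact_force": force on the tool from outside, world axes, zero at the start; "moment": the same for the moment, N m; "width": finger opening in m; "gripper_force": force on a finger pad.
Only numpy, scipy, OpenCV 4.12 (cv2) and the standard library are available. Lean on these libraries where they do the work, as an engineer would, in place of code of your own. Each camera call takes 0.05 s, during which the arm holds its last target. There are 200 camera calls.

### The job

Start the drinks mixer, using only the fingertips: first tip its broad, tilted rocker switch fully over by pushing its raised end down, then push the long narrow bar key fully down so that it stays down, and last press the round button all the way in and let it spring back. Do not press the square key, and do not move, lift or tip the tin, the glass, the ice ball mould or the coaster.

Things in the scene. Friction and masses are not known exactly. Their poses are not given: they have to be found in the camera images.
- mixer: Low brushed-steel mixer base, fixed, 176 (x) x 343 (y) x 45 mm high, with four white controls on its level deck, each on its own black plinth. Origin on the table under the centre of the 2 x 2 field of controls; the housing reaches 88 mm to -y and 255 mm to +y of it. The tin stands on a 4 mm high pad 190 mm to +y. x points away from the robot at yaw 0, z up.
- rocker_base: Fixed black plinth 72 x 72 x 6 mm carrying the rocker switch; origin at the centre of its underside, on the mixer's deck (45 mm above the table); axes parallel to the mixer's. The four plinths stand in a 2 x 2 square with centres 84 mm apart, and which control is in which place varies.
- rocker (a joint): Angle of the rocker: 0 = off, its far (+x of the mixer) end raised; 0.36 rad = fully over, the far end down and the near end raised. It stays where it is left (hinge friction 0.05 N m) and starts at 0 to 0.05.
- rocker_raised (a point): Point to push: on the top face of the broad rocker's raised end, 26 mm to +x of the pivot; it moves with the rocker and drops about 9 mm over the whole stroke. The rocker is a white slab 64 (x) x 42 (y) x 10 mm, its pivot (along y) in the middle of the slab, 12 mm above the deck over the plinth's centre.
- bar_base: Fixed black plinth 72 x 72 x 6 mm carrying the long bar key; origin at the centre of its underside, on the mixer's deck (45 mm above the table); axes parallel to the mixer's. The four plinths stand in a 2 x 2 square with centres 84 mm apart, and which control is in which place varies.
- bar (a joint): How far the long bar key is pressed in, along straight down: 0 = out (top 18 mm above the mixer's deck), 0.007 m = fully in (top still 11 mm above the deck). It has no spring: it moves under about 3 N and stays where it is left; starts at 0 to 0.001.
- bar_top (a point): Centre of the top of the long white bar key, 14 (x) x 60 (y) mm, lying along the mixer's y; moves with the key.
- round_base: Fixed black plinth 72 x 72 x 6 mm carrying the round button; origin at the centre of its underside, on the mixer's deck (45 mm above the table); axes parallel to the mixer's. The four plinths stand in a 2 x 2 square with centres 84 mm apart, and which control is in which place varies.
- round (a joint): How far the round button is pressed in, along straight down: 0 = out (top 18 mm above the mixer's deck), 0.007 m = fully in (top still 11 mm above the deck). Sprung: 1 N to start, 5 N fully in, springs back when let go.
- round_top (a point): Centre of the top of the round white button, 38 mm in diameter; moves with it.
- square_base: Fixed black plinth 72 x 72 x 6 mm carrying the square key; origin at the centre of its underside, on the mixer's deck (45 mm above the table); axes parallel to the mixer's. The four plinths stand in a 2 x 2 square with centres 84 mm apart, and which control is in which place varies.
- square (a joint): How far the square key is pressed in, along straight down: 0 = out (top 18 mm above the mixer's deck), 0.007 m = fully in (top still 11 mm above the deck). No spring, about 3 N moves it. Not to be pressed.
- square_top (a point): Centre of the top of the square white key, 28 x 28 mm; moves with the key.
- tin: Loose open steel shaker tin, 118 mm high, 62 mm wide at the foot, 88 mm at the rim, standing on the mixer's pad; origin at the centre of its underside.
- glass: Loose glass Boston cup, 145 mm high, rim 88 mm wide, standing on the table beside the mixer's -y end; origin at the centre of its underside.
- mould: Loose grey ice ball mould, 72 mm high, 78 mm wide, beyond the mixer; origin at the centre of its underside.
- coaster: Loose white ceramic coaster, 100 mm in diameter, 8 mm thick, lying beyond the mixer; origin at the centre of its underside.
Mind the look-alikes: they are no part of the job. There is more than one size of the mould; the job needs the smallest.

How it is judged:
By the outcome, as a careful person would: the job done as asked, in the order asked, and still so for the second after the job is handed in, with the robot touching nothing.
It also fails if it takes over 42 s, if anything falls off the work surface, if the arm or the gripper's body presses on something with over 40 N, if the wrist force passes 120 N, or if a joint passes its speed limit or range.

## Working session

There is one attempt and no reset: what is moved stays moved. The work goes in short steps, Python scripts to look and compute and a shell command to move; the robot and the scene stay as the last step left them, time stands still between calls to the robot, and variables do not carry over. Pictures are saved under pics/ and viewed, at most 10 in all, crops included, and the job is handed in when it is done.

```bash
mkdir -p pics; python3 - <<'E'
from rig import manip
import cv2,numpy as np
for n in("scene","side"):
    im=manip.get_image(n); cv2.imwrite(f"pics/{n}0.png",im["pixels"]); np.savez(f"{n}0.npz",**im)
    print(n,im["fx"],im["cx"],im["cy"],im["D"],np.round(im["pose"],3).tolist())
print(manip.get_state(),manip.grip_point_offset)
E
```

```text
scene 409.1238286497789 252.6647376658473 194.56215077384667 [0.03363843 0.         0.         0.         0.        ] [[-0.534, 0.684, -0.497, 1.029], [0.845, 0.433, -0.313, 0.253], [0.001, -0.588, -0.809, 0.707], [0.0, 0.0, 0.0, 1.0]]
side 349.39531787814917 247.3260518409088 185.6144374910032 [0.0373253 0.        0.        0.        0.       ] [[0.77, -0.391, 0.505, 0.263], [-0.638, -0.471, 0.608, -0.442], [0.0, -0.79, -0.613, 0.54], [0.0, 0.0, 0.0, 1.0]]
{'clock': 0.1, 'qpos': array([ 1.05101657e+00,  2.76517213e-01,  1.50600934e+00, -1.33296911e-05,
        1.36067688e+00, -1.20967365e-01]), 'qd': array([-0.00014534, -0.00092397, -0.00431438,  0.00143758,  0.00057666,
        0.00313289]), 'effort': array([-9.39832148e-05, -4.17703450e+01, -2.46404028e+01, -1.93428336e-04,
        5.77055180e-03,  2.53200874e-06]), 'position': array([0.22302238, 0.52943062, 0.20093341]), 'ee_rot': array([-2.47449917e-04,  1.98085895e-01,  9.80184334e-01, -7.66465768e-04]), 'contact_force': array([-0.25605434, -0.06197971, -0.41745492]), 'moment': array([0.00344262, 0.0022798 , 0.06219862]), 'gripper_force': 0.0, 'width': 0.08529657202646275} 0.0187
```

View pics/scene0.png

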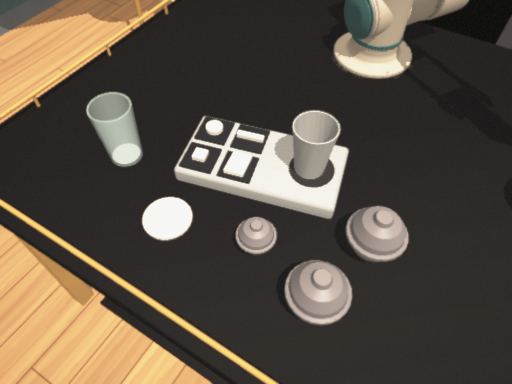

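View pics/side0.png

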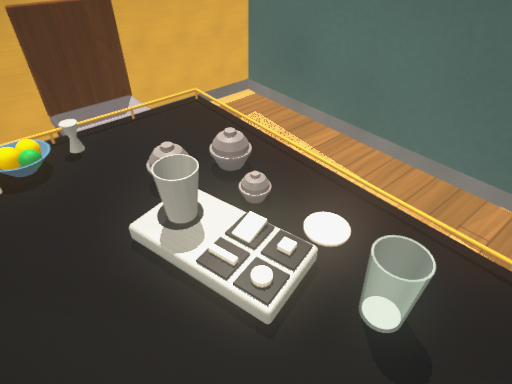

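The scene view shows the round button at (214,127), bar (250,136), square (201,155), rocker (238,163) and tin (313,147). I'll enlarge both views to read the centres.

```bash
python3 - <<'E'
import cv2
a=cv2.imread("pics/scene0.png")[110:220,170:360]; b=cv2.imread("pics/side0.png")[190:315,125:325]
cv2.imwrite("pics/sc.png",cv2.resize(a,None,fx=4,fy=4,interpolation=cv2.INTER_CUBIC))
cv2.imwrite("pics/sd.png",cv2.resize(b,None,fx=4,fy=4,interpolation=cv2.INTER_CUBIC))
E
```

```text
(no output)
```

View pics/sc.png

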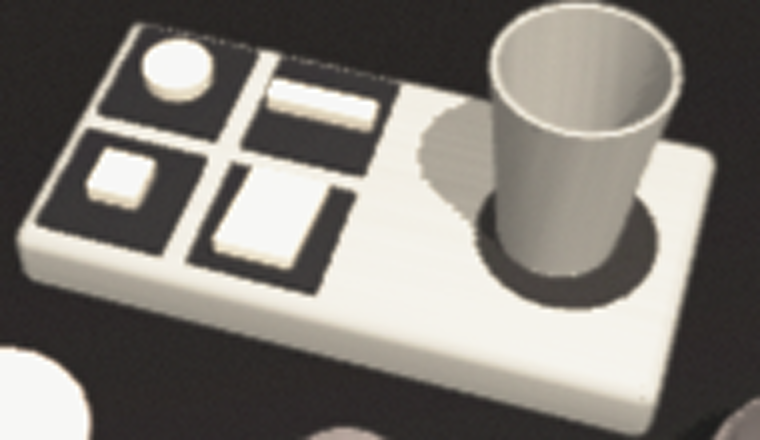

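View pics/sd.png

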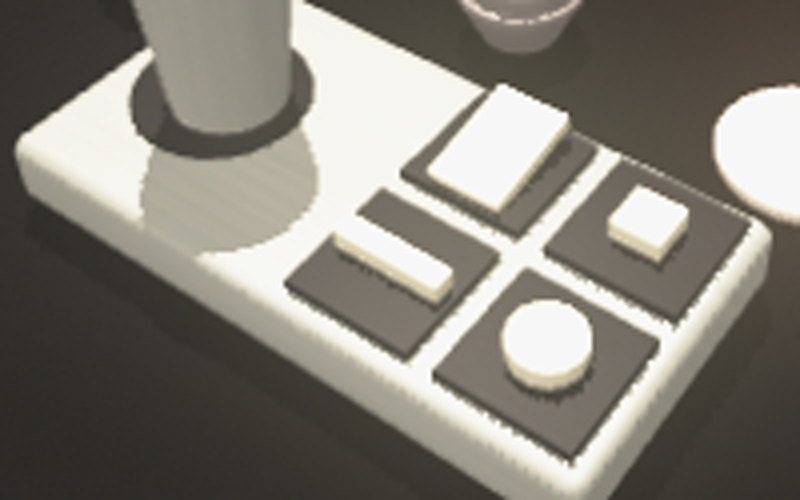

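Both crops agree: round/bar are on the near row, square/rocker on the far row, with bar and rocker next to the tin. Now triangulate on known heights and fit.

```bash
python3 - <<'E'
import numpy as np,cv2
from rig import manip
P={"scene":((170,110),[(178,67),(323,101),(121,173),(270,211)]),"side":((125,190),[(547,338),(394,262),(648,217),(500,147)])}
L=np.array([[-42,-42],[-42,42],[42,-42],[42,42]])/1e3; Z=[.063,.063,.063,.062]
allW=[]
for n,(o,ps) in P.items():
    d=np.load(n+"0.npz"); K=np.array([[d["fx"],0,d["cx"]],[0,d["fy"],d["cy"]],[0,0,1.]])
    T=d["pose"]; W=[];
    for p,z in zip(ps,Z):
        uv=(np.array(p)+.5)/4-.5+o
        r=T[:3,:3]@np.append(cv2.undistortPoints(uv.reshape(1,1,2).astype(float),K,d["D"]).ravel(),1)
        s=(z-T[2,3])/r[2]; W.append(T[:2,3]+s*r[:2])
        u,v=np.round(uv).astype(int); print(n,np.round(W[-1],4),"depth-z",round(T[2,3]+d["depth"][v,u]*r[2],4))
    W=np.array(W); allW.append(W); c=W.mean(0); q=(W-c)@[1,1j]; l=L@[1,1j]
    k=(np.conj(l)@q)/(np.conj(l)@l); print("c",c,"yaw",np.angle(k,deg=True),"scale",abs(k),"res mm",np.round(abs(q-l*k/abs(k))*1e3,1))
W=np.mean(allW,0); c=W.mean(0); q=(W-c)@[1,1j]; k=(np.conj(l)@q); y=np.angle(k)
R=np.array([[np.cos(y),-np.sin(y)],[np.sin(y),np.cos(y)]])
np.savez("fit.npz",c=c,y=y)
p=manip.get_state()["position"][:2]
for n,m in dict(raised=(42+26,42),rend=(42+28,42),bar=(-42,42),round=(-42,-42),square=(42,-42),tin=(0,190)).items():
    w=c+R@np.array(m)/1e3; print(n,np.round(w,4),"shift cm",np.round((w-p)*100,2))
print(np.degrees(y),c)
E
```

```text
scene [ 0.5215 -0.1679] depth-z 0.0621
scene [ 0.5005 -0.0863] depth-z 0.0629
scene [ 0.6013 -0.1478] depth-z 0.0619
scene [ 0.5805 -0.0679] depth-z 0.0589
c [ 0.55094369 -0.11746104] yaw 14.060000075378154 scale 0.9855353494141565 res mm [1.2 0.8 0.7 1.7]
side [ 0.5191 -0.1698] depth-z 0.0628
side [ 0.4943 -0.0957] depth-z 0.0619
side [ 0.5997 -0.1484] depth-z 0.0624
side [ 0.5774 -0.0696] depth-z 0.0617
c [ 0.54763599 -0.12087159] yaw 16.633663626527625 scale 0.9836012336202806 res mm [3.3 3.2 0.7 1.8]
raised [ 0.6038 -0.0607] shift cm [ 38.07 -59.01]
rend [ 0.6057 -0.0601] shift cm [ 38.27 -58.96]
bar [ 0.4977 -0.0898] shift cm [ 27.46 -61.92]
round [ 0.5199 -0.1708] shift cm [ 29.69 -70.02]
square [ 0.6009 -0.1486] shift cm [ 37.79 -67.8 ]
tin [0.499  0.0641] shift cm [ 27.6  -46.54]
15.345567692715697 [ 0.54928984 -0.11916632]
```

Fit is consistent (yaw ≈15.3°, residuals ≤3 mm). Lift clear of the tin, then go over the controls with the jaw shut for a wrist view.

```bash
python3 -m pendant '[{"jaw":-1,"tz":6},{"jaw":-1,"tz":12,"az":10},{"jaw":-1,"tx":16,"ty":-32,"tz":12,"az":38},{"jaw":-1,"tx":16,"ty":-32,"tz":12,"az":38},{"jaw":-1,"tx":16,"ty":-32,"tz":12,"az":38},{"jaw":-1,"tx":32,"ty":-65,"tz":12,"az":38},{"jaw":-1,"tx":32,"ty":-65,"tz":12,"az":38},{"jaw":-1,"tx":32,"ty":-65,"tz":12,"az":38},{"jaw":-1,"tx":32,"ty":-65,"tz":12,"az":38},{"jaw":-1,"tx":32,"ty":-65,"tz":12,"az":38}]'
```

```text
invalid input at $[0]: expected keys jaw, tx, ty, tz, ax, ay, az
```

```bash
python3 -m pendant '[{"jaw":-1,"tx":0,"ty":0,"tz":6,"ax":0,"ay":0,"az":0},{"jaw":-1,"tx":0,"ty":0,"tz":12,"ax":0,"ay":0,"az":10},{"jaw":-1,"tx":16,"ty":-32,"tz":12,"ax":0,"ay":0,"az":38},{"jaw":-1,"tx":16,"ty":-32,"tz":12,"ax":0,"ay":0,"az":38},{"jaw":-1,"tx":16,"ty":-32,"tz":12,"ax":0,"ay":0,"az":38},{"jaw":-1,"tx":32,"ty":-65,"tz":12,"ax":0,"ay":0,"az":38},{"jaw":-1,"tx":32,"ty":-65,"tz":12,"ax":0,"ay":0,"az":38},{"jaw":-1,"tx":32,"ty":-65,"tz":12,"ax":0,"ay":0,"az":38},{"jaw":-1,"tx":32,"ty":-65,"tz":12,"ax":0,"ay":0,"az":38},{"jaw":-1,"tx":32,"ty":-65,"tz":12,"ax":0,"ay":0,"az":38}]'
```

```text
clock: 1.35
position: [0.442, 0.0857, 0.3216]
ee_rot: [0.0, -0.132, 0.991, 0.0]
contact_force: [0.6, 0.5, -0.5]
width: 0.0001
gripper_force: 0.0
```

```bash
python3 -m pendant '[{"jaw":-1,"tx":9,"ty":-19,"tz":-2,"ax":0,"ay":0,"az":0},{"jaw":-1,"tx":9,"ty":-19,"tz":-2,"ax":0,"ay":0,"az":0},{"jaw":-1,"tx":9,"ty":-19,"tz":-2,"ax":0,"ay":0,"az":0},{"jaw":-1,"tx":9,"ty":-19,"tz":-2,"ax":0,"ay":0,"az":0},{"jaw":-1,"tx":9,"ty":-19,"tz":-2,"ax":0,"ay":0,"az":0},{"jaw":-1,"tx":9,"ty":-19,"tz":-2,"ax":0,"ay":0,"az":0},{"jaw":-1,"tx":9,"ty":-19,"tz":-2,"ax":0,"ay":0,"az":0}]'
python3 - <<'E'
from rig import manip
import cv2,numpy as np
im=manip.get_image("wrist"); cv2.imwrite("pics/w.png",cv2.resize(im["pixels"],(768,576),interpolation=cv2.INTER_CUBIC)); np.savez("wrist0.npz",**im)
print(im["fx"],im["D"],np.round(im["pose"],3).tolist())
E
```

```text
clock: 2.22
position: [0.5313, -0.1008, 0.3023]
ee_rot: [0.0, -0.133, 0.991, 0.0]
contact_force: [-0.6, 0.5, 0.4]
width: 0.0001
gripper_force: 0.0
285.7213106611473 [-0.0508344  0.         0.         0.         0.       ] [[-0.263, 0.928, 0.263, 0.465], [0.965, 0.252, 0.073, -0.12], [0.001, 0.273, -0.962, 0.474], [0.0, 0.0, 0.0, 1.0]]
```

View pics/w.png

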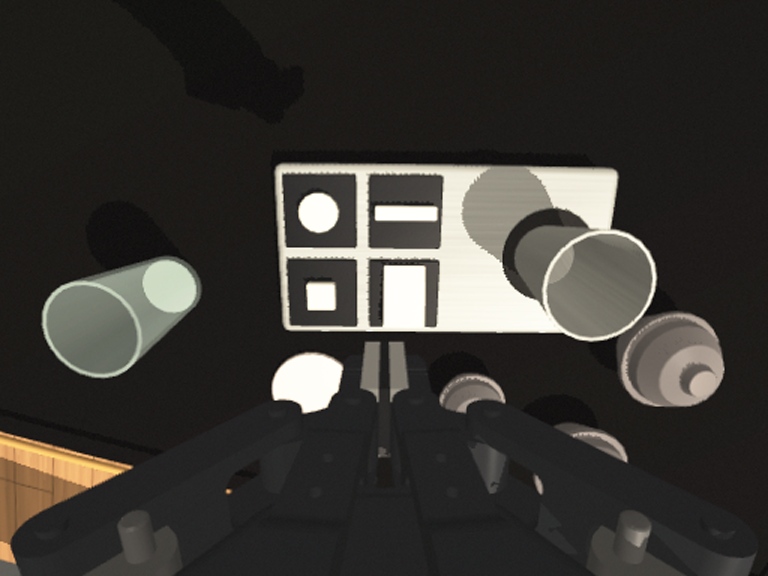

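The wrist view shows all controls from above: round (319,212), bar (406,213), square (321,295), rocker (404,296); the mixer is nearly aligned with the tool.

```bash
python3 - <<'E'
import numpy as np,cv2
from rig import manip
d=np.load("wrist0.npz"); K=np.array([[d["fx"],0,d["cx"]],[0,d["fy"],d["cy"]],[0,0,1.]]);T=d["pose"]
L=np.array([[-42,-42],[-42,42],[42,-42],[42,42]])/1e3; Z=[.063,.063,.063,.062];W=[]
def wp(p,z):
    uv=(np.array(p)+.5)/1.5-.5
    r=T[:3,:3]@np.append(cv2.undistortPoints(uv.reshape(1,1,2),K,d["D"]).ravel(),1)
    return T[:2,3]+(z-T[2,3])/r[2]*r[:2]
W=np.array([wp(p,z) for p,z in zip([(318.5,212),(406,213),(321,294.5),(404,296)],Z)])
print(np.round(W,4))
W=W[:3]; L=L[:3]
c=W.mean(0); q=(W-c)@[1,1j]; l=(L-L.mean(0))@[1,1j]; k=np.conj(l)@q; y=np.angle(k)
print(abs(k)/(np.conj(l)@l).real,"res",np.round(abs(q-l*np.exp(1j*y))*1e3,1))
R=np.array([[np.cos(y),-np.sin(y)],[np.sin(y),np.cos(y)]]); c=c-R@L.mean(0)
print("c",c,"yaw",np.degrees(y)); p=manip.get_state()["position"]; print(p)
for n,m in dict(raised=(68,42),bar=(-42,42),round=(-42,-42),square=(42,-42)).items():
    w=c+R@np.array(m)/1e3; print(n,np.round(w,4),"shift cm",np.round((w-p[:2])*100,2))
print("coaster",wp((308,382),.008),"glass base",wp((170,285),.01))
E
```

```text
[[ 0.5206 -0.1687]
 [ 0.4997 -0.0881]
 [ 0.5998 -0.148 ]
 [ 0.5798 -0.0671]]
0.9829087533038835 res [0.8 0.8 1.4]
c [ 0.55011833 -0.11787631] yaw 14.363464830932978
[ 0.53130168 -0.10090754  0.30239798]
raised [ 0.6056 -0.0603] shift cm [7.43 4.06]
bar [ 0.499  -0.0876] shift cm [-3.23  1.33]
round [ 0.5199 -0.169 ] shift cm [-1.15 -6.81]
square [ 0.6012 -0.1481] shift cm [ 6.99 -4.72]
coaster [ 0.72983713 -0.1423433 ] glass base [ 0.65154988 -0.32061821]
```

```bash
python3 -m pendant '[{"jaw":-1,"tx":7.4,"ty":4.1,"tz":-3,"ax":0,"ay":0,"az":0},{"jaw":-1,"tx":7.4,"ty":4.1,"tz":-4,"ax":0,"ay":0,"az":0},{"jaw":-1,"tx":7.4,"ty":4.1,"tz":-10,"ax":0,"ay":0,"az":0},{"jaw":-1,"tx":7.4,"ty":4.1,"tz":-16,"ax":0,"ay":0,"az":0},{"jaw":-1,"tx":7.4,"ty":4.1,"tz":-20,"ax":0,"ay":0,"az":0},{"jaw":-1,"tx":7.4,"ty":4.1,"tz":-22,"ax":0,"ay":0,"az":0},{"jaw":-1,"tx":7.4,"ty":4.1,"tz":-22,"ax":0,"ay":0,"az":0},{"jaw":-1,"tx":7.4,"ty":4.1,"tz":-22,"ax":0,"ay":0,"az":0}]'
```

```text
clock: 3.28
position: [0.6066, -0.061, 0.0832]
ee_rot: [0.001, -0.132, 0.991, -0.0]
contact_force: [-0.9, -0.8, 0.1]
width: -0.0002
gripper_force: 0.0
```

```bash
python3 -m pendant '[{"jaw":-1,"tx":-0.1,"ty":0.1,"tz":-0.6,"ax":0,"ay":0,"az":0},{"jaw":-1,"tx":-0.1,"ty":0.1,"tz":-1.2,"ax":0,"ay":0,"az":0},{"jaw":-1,"tx":-0.1,"ty":0.1,"tz":-1.6,"ax":0,"ay":0,"az":0},{"jaw":-1,"tx":-0.1,"ty":0.1,"tz":-2.0,"ax":0,"ay":0,"az":0},{"jaw":-1,"tx":-0.1,"ty":0.1,"tz":-2.2,"ax":0,"ay":0,"az":0},{"jaw":-1,"tx":-0.1,"ty":0.1,"tz":-2.2,"ax":0,"ay":0,"az":0}]'
```

```text
clock: 4.03
position: [0.6046, -0.0604, 0.0595]
ee_rot: [-0.0, -0.132, 0.991, 0.0]
contact_force: [0.3, 0.2, 0.4]
width: 0.0003
gripper_force: 0.0
```

```bash
python3 -m pendant '[{"jaw":-1,"tx":0,"ty":0,"tz":-0.1,"ax":0,"ay":0,"az":0},{"jaw":-1,"tx":0,"ty":0,"tz":-0.2,"ax":0,"ay":0,"az":0},{"jaw":-1,"tx":0,"ty":0,"tz":-0.2,"ax":0,"ay":0,"az":0}]'
```

```text
clock: 4.4
position: [0.6047, -0.0604, 0.0577]
ee_rot: [-0.0, -0.132, 0.991, 0.0]
contact_force: [0.3, 0.2, 0.3]
width: -0.0002
gripper_force: 0.0
```

```bash
python3 - <<'E'
from rig import manip
import cv2
a=manip.get_image("scene")["pixels"][90:230,150:340]; b=manip.get_image("side")["pixels"][160:315,125:325]
a=cv2.resize(a,(400,295),interpolation=cv2.INTER_CUBIC); b=cv2.resize(b,(400,310),interpolation=cv2.INTER_CUBIC)[:295]
cv2.imwrite("pics/r1.png",cv2.hconcat([a,b]))
E
```

```text
(no output)
```

View pics/r1.png

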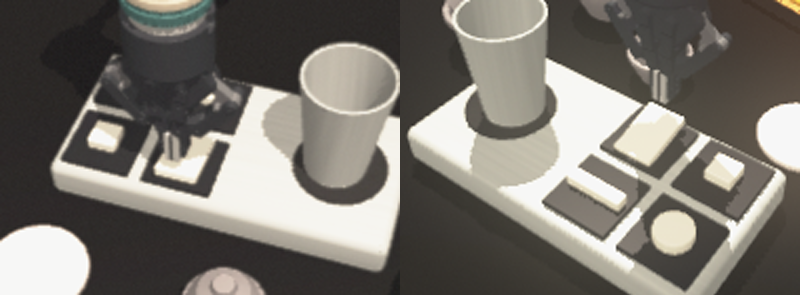

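The tip is on the rocker's far end and tilting it; continue down until the stop is felt.

```bash
python3 -m pendant '[{"jaw":-1,"tx":0,"ty":0,"tz":-0.1,"ax":0,"ay":0,"az":0},{"jaw":-1,"tx":0,"ty":0,"tz":-0.2,"ax":0,"ay":0,"az":0},{"jaw":-1,"tx":0,"ty":0,"tz":-0.2,"ax":0,"ay":0,"az":0}]'; python3 -m pendant '[{"jaw":-1,"tx":0,"ty":0,"tz":-0.1,"ax":0,"ay":0,"az":0},{"jaw":-1,"tx":0,"ty":0,"tz":-0.1,"ax":0,"ay":0,"az":0}]'
```

```text
clock: 4.88
position: [0.6046, -0.0604, 0.0556]
ee_rot: [-0.0, -0.132, 0.991, 0.0]
contact_force: [-0.5, 0.6, -0.1]
width: 0.0002
gripper_force: 0.0
clock: 5.12
position: [0.6046, -0.0604, 0.0546]
ee_rot: [-0.0, -0.132, 0.991, 0.0]
contact_force: [0.4, -0.4, -0.1]
width: -0.0001
gripper_force: 0.0
```

```bash
cat > prof.py <<'E'
import numpy as np,cv2,sys
from rig import manip
c=np.array([.5501,-.1179]);y=np.radians(14.5);R=np.array([[np.cos(y),-np.sin(y)],[np.sin(y),np.cos(y)]])
def cloud(n):
    d=manip.get_image(n);K=np.array([[d["fx"],0,d["cx"]],[0,d["fy"],d["cy"]],[0,0,1.]])
    v,u=np.nonzero(d["depth"]>0);z=d["depth"][v,u]
    xy=cv2.undistortPoints(np.stack([u,v],1).astype(float)[:,None],K,d["D"])[:,0]
    P=np.c_[xy*z[:,None],z]@d["pose"][:3,:3].T+d["pose"][:3,3]
    return np.c_[(P[:,:2]-c)@R,P[:,2]]*1e3
for n in("scene","side"):
    M=cloud(n)
    for nm,ctr in dict(rocker=(42,42),bar=(-42,42),round=(-42,-42),square=(42,-42)).items():
        e=M[:,:2]-ctr
        if nm=="rocker":
            for s in range(-32,40,8):
                for lo,hi in((-19,0),(0,19)):
                    k=(abs(e[:,0]-s)<4)&(e[:,1]>lo)&(e[:,1]<hi)&(M[:,2]<130)
                    if k.any(): print(n,s,lo,k.sum(),np.round(np.percentile(M[k,2],[10,50,90]),1))
        else:
            k=(abs(e)<[6,12]).all(1); print(n,nm,k.sum(),np.round(np.median(M[k,2]),1) if k.any() else "")
E
python3 prof.py
```

```text
scene -32 0 5 [55.7 56.2 56.9]
scene -24 -19 1 [56.2 56.2 56.2]
scene -24 0 19 [57.1 58.2 59.8]
scene -16 0 21 [59.1 60.2 61.5]
scene -8 0 23 [60.1 61.3 62.6]
scene 0 0 20 [60.4 63.1 63.7]
scene 8 0 22 [62.6 63.8 65.1]
scene 16 -19 9 [65.3 66.  67. ]
scene 16 0 33 [64.4 66.  99.8]
scene 24 -19 43 [50.4 66.6 68.4]
scene 24 0 46 [ 51.   66.8 100.6]
scene 32 -19 153 [ 49.2  89.6 118.7]
scene 32 0 163 [ 49.8  91.6 119.8]
scene bar 8 56.3
scene round 0 
scene square 52 63.1
side -32 -19 64 [46.6 51.7 57. ]
side -32 0 58 [45.6 51.4 56.5]
side -24 -19 35 [56.6 58.  59.5]
side -24 0 38 [56.4 57.9 59.2]
side -16 -19 36 [57.6 59.2 61.1]
side -16 0 30 [58.1 59.1 60.4]
side -8 -19 36 [59.6 60.6 62.2]
side -8 0 32 [59.5 60.6 61.6]
side 0 -19 34 [60.6 61.9 63.5]
side 0 0 30 [61.1 61.9 63. ]
side 8 -19 33 [62.4 63.7 64.8]
side 8 0 34 [62.3 63.7 65. ]
side 16 -19 151 [ 64.5 103.2 123.3]
side 16 0 110 [ 64.6 101.1 124.8]
side 24 -19 59 [ 65.   67.6 111.9]
side 24 0 30 [65.5 66.4 68. ]
side 32 -19 24 [ 51.3  68.4 107.6]
side 32 0 7 [65.8 66.7 67.9]
side bar 76 61.8
side round 85 63.2
side square 66 63.0
```

The depth profile shows the rocker hasn't moved, though the reported TCP is below its surface. I need to see where the fingertips really are.

```bash
cat >> prof.py <<'E'
    if len(sys.argv)>1:
        e=M-[42,42,0]
        for h in range(60,125,6):
            k=(abs(e[:,0]-20)<70)&(abs(e[:,1])<60)&(abs(M[:,2]-h)<3)&((e[:,0]>30)|(M[:,2]>72))
            if k.any(): print(n,"h",h,k.sum(),"x",np.round(np.percentile(e[k,0],[3,50,97])),"y",np.round(np.percentile(e[k,1],[3,50,97])))
E
python3 prof.py 1 | grep " h "
python3 - <<'E'
from rig import manip
import cv2
a=manip.get_image("scene")["pixels"][120:200,200:280]; b=manip.get_image("side")["pixels"][180:260,210:290]
cv2.imwrite("pics/r2.png",cv2.hconcat([cv2.resize(i,(400,400),interpolation=cv2.INTER_CUBIC) for i in (a,b)]))
E
```

```text
scene h 60 17 x [31. 31. 33.] y [-19.  -3.  17.]
scene h 66 19 x [30. 31. 32.] y [-21.  -1.  18.]
scene h 84 1 x [30. 30. 30.] y [5. 5. 5.]
scene h 90 16 x [30. 34. 36.] y [-10.   0.   9.]
scene h 96 27 x [18. 32. 36.] y [-13.   3.  12.]
scene h 102 29 x [23. 32. 35.] y [-14.   1.  13.]
scene h 108 38 x [18. 31. 36.] y [-14.   3.  13.]
scene h 114 31 x [27. 33. 35.] y [-14.   2.  13.]
scene h 120 19 x [30. 35. 35.] y [-6.  2. 13.]
side h 60 2 x [31. 31. 31.] y [-20. -20. -20.]
side h 66 3 x [30. 30. 31.] y [-17. -12.   8.]
side h 84 3 x [16. 16. 19.] y [-6. -5.  1.]
side h 90 24 x [13. 16. 29.] y [-12.  -4.  11.]
side h 96 30 x [13. 18. 29.] y [-13.  -5.  13.]
side h 102 35 x [13. 17. 32.] y [-13.  -6.  12.]
side h 108 44 x [13. 18. 31.] y [-14.  -6.  12.]
side h 114 35 x [14. 18. 26.] y [-14.  -6.  13.]
side h 120 27 x [13. 16. 20.] y [-13.  -2.   7.]
```

View pics/r2.png

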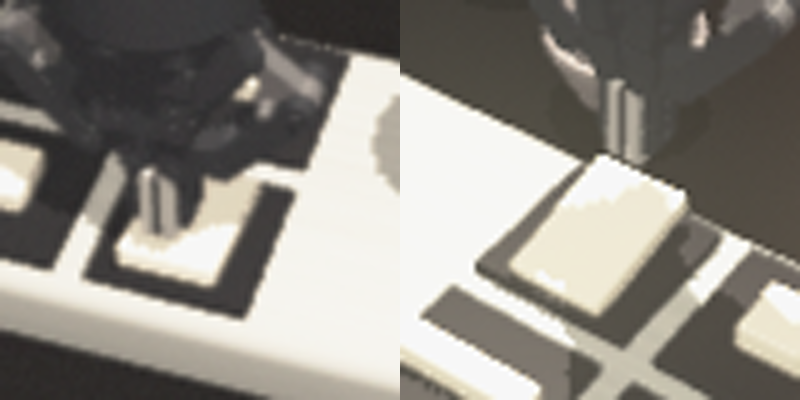

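The fingertips measure about 86 mm high (both depth views) with x/y correct, so the reported z is about 31 mm lower than the real tip. I'll use vision and contact force for z instead.

```bash
python3 -m pendant '[{"jaw":-1,"tx":0,"ty":0,"tz":-0.5,"ax":0,"ay":0,"az":0},{"jaw":-1,"tx":0,"ty":0,"tz":-1.0,"ax":0,"ay":0,"az":0},{"jaw":-1,"tx":0,"ty":0,"tz":-1.3,"ax":0,"ay":0,"az":0},{"jaw":-1,"tx":0,"ty":0,"tz":-1.3,"ax":0,"ay":0,"az":0}]'; python3 prof.py 1 | grep -E " h (6|7|8|9)"
```

```text
clock: 5.92
position: [0.6044, -0.0604, 0.0413]
ee_rot: [-0.0, -0.132, 0.991, 0.0]
contact_force: [-0.0, 0.2, -0.9]
width: -0.0001
gripper_force: 0.0
scene h 60 23 x [30. 31. 32.] y [-20.   3.  18.]
scene h 66 24 x [30. 31. 32.] y [-20.  -3.  14.]
scene h 72 2 x [33. 33. 34.] y [-6. -3. -1.]
scene h 78 17 x [30. 34. 36.] y [-12.   3.   8.]
scene h 84 27 x [24. 32. 36.] y [-12.   3.  12.]
scene h 90 30 x [18. 32. 35.] y [-13.   3.  13.]
scene h 96 28 x [24. 32. 36.] y [-13.   4.  13.]
side h 60 2 x [30. 31. 31.] y [-20. -20. -20.]
side h 66 3 x [31. 31. 32.] y [-19. -16. -12.]
side h 72 3 x [17. 19. 19.] y [-6. -6. -5.]
side h 78 18 x [13. 14. 18.] y [-8.  0. 11.]
side h 84 36 x [13. 17. 29.] y [-13.  -6.  12.]
side h 90 35 x [13. 17. 28.] y [-13.  -5.  12.]
side h 96 37 x [13. 18. 29.] y [-14.  -6.  12.]
```

Offset confirmed (tip ≈73 mm at reported 41). Now push on in stages.

```bash
python3 -m pendant '[{"jaw":-1,"tx":0,"ty":0,"tz":-0.4,"ax":0,"ay":0,"az":0},{"jaw":-1,"tx":0,"ty":0,"tz":-0.7,"ax":0,"ay":0,"az":0},{"jaw":-1,"tx":0,"ty":0,"tz":-0.8,"ax":0,"ay":0,"az":0}]';python3 -m pendant '[{"jaw":-1,"tx":0,"ty":0,"tz":-0.2,"ax":0,"ay":0,"az":0},{"jaw":-1,"tx":0,"ty":0,"tz":-0.3,"ax":0,"ay":0,"az":0},{"jaw":-1,"tx":0,"ty":0,"tz":-0.3,"ax":0,"ay":0,"az":0}]';python3 -m pendant '[{"jaw":-1,"tx":0,"ty":0,"tz":-0.1,"ax":0,"ay":0,"az":0},{"jaw":-1,"tx":0,"ty":0,"tz":-0.1,"ax":0,"ay":0,"az":0}]'; python3 prof.py | grep -E "side -?[0-9]"
```

```text
clock: 6.4
position: [0.6055, -0.0604, 0.034]
ee_rot: [0.001, -0.132, 0.991, -0.0]
contact_force: [1.5, 0.7, 1.4]
width: -0.0002
gripper_force: 1.0
clock: 6.78
position: [0.6054, -0.0605, 0.0311]
ee_rot: [0.001, -0.132, 0.991, -0.0]
contact_force: [2.3, 0.2, 2.3]
width: 0.0001
gripper_force: 1.7
clock: 7.02
position: [0.6053, -0.0605, 0.0299]
ee_rot: [0.001, -0.132, 0.991, -0.0]
contact_force: [3.2, -0.3, 3.6]
width: 0.0001
gripper_force: 1.8
side -32 -19 82 [48.4 52.2 65.8]
side -32 0 90 [48.3 52.2 66.1]
side -24 -19 29 [50.9 65.1 66.7]
side -24 0 27 [64.3 65.6 66.3]
side -16 -19 33 [53.2 64.3 65.3]
side -16 0 24 [63.  64.6 65.2]
side -8 -19 27 [62.2 62.9 64. ]
side -8 0 27 [62.  63.5 64.4]
side 0 -19 24 [60.7 62.3 62.9]
side 0 0 24 [61.1 62.  62.8]
side 8 -19 39 [ 60.4  61.6 128.5]
side 8 0 42 [ 60.5  62.2 128.2]
side 16 -19 186 [ 60.4  87.7 114.2]
side 16 0 136 [ 60.9  96.6 118.1]
side 24 -19 50 [ 58.5  80.1 124.7]
side 24 0 13 [ 58.3 107.3 111.3]
side 32 -19 35 [ 57.8 111.9 120.4]
```

Contact felt and the rocker is now tilting the other way; go on to the stop.

```bash
python3 -m pendant '[{"jaw":-1,"tx":0,"ty":0,"tz":-0.1,"ax":0,"ay":0,"az":0},{"jaw":-1,"tx":0,"ty":0,"tz":-0.1,"ax":0,"ay":0,"az":0}]';python3 -m pendant '[{"jaw":-1,"tx":0,"ty":0,"tz":-0.1,"ax":0,"ay":0,"az":0},{"jaw":-1,"tx":0,"ty":0,"tz":-0.1,"ax":0,"ay":0,"az":0}]'
```

```text
clock: 7.38
position: [0.6053, -0.0605, 0.0291]
ee_rot: [0.001, -0.132, 0.991, -0.0]
contact_force: [3.7, 0.3, 4.9]
width: 0.0
gripper_force: 2.7
clock: 7.62
position: [0.6054, -0.0605, 0.0289]
ee_rot: [0.001, -0.132, 0.991, -0.0]
contact_force: [1.9, 0.8, 8.4]
width: 0.0002
gripper_force: 4.8
```

```bash
python3 -m pendant '[{"jaw":-1,"tx":0,"ty":0,"tz":-0.1,"ax":0,"ay":0,"az":0},{"jaw":-1,"tx":0,"ty":0,"tz":-0.2,"ax":0,"ay":0,"az":0},{"jaw":-1,"tx":0,"ty":0,"tz":-0.2,"ax":0,"ay":0,"az":0}]';python3 -m pendant '[{"jaw":-1,"tx":0,"ty":0,"tz":2,"ax":0,"ay":0,"az":0},{"jaw":-1,"tx":0,"ty":0,"tz":5,"ax":0,"ay":0,"az":0},{"jaw":-1,"tx":-5.3,"ty":-1.3,"tz":5,"ax":0,"ay":0,"az":0},{"jaw":-1,"tx":-10.6,"ty":-2.7,"tz":5,"ax":0,"ay":0,"az":0},{"jaw":-1,"tx":-10.6,"ty":-2.7,"tz":5,"ax":0,"ay":0,"az":0},{"jaw":-1,"tx":-10.6,"ty":-2.7,"tz":5,"ax":0,"ay":0,"az":0}]'; python3 prof.py | grep -vE "^scene -?[0-9]"
```

```text
clock: 8.0
position: [0.6055, -0.0605, 0.0287]
ee_rot: [0.001, -0.132, 0.991, -0.0]
contact_force: [0.1, 1.7, 17.6]
width: -0.0004
gripper_force: 9.1
clock: 8.75
position: [0.4978, -0.0874, 0.0753]
ee_rot: [-0.001, -0.132, 0.991, 0.0]
contact_force: [1.1, -0.3, 0.1]
width: 0.0
gripper_force: 0.0
scene bar 122 112.1
scene round 46 63.3
scene square 46 63.4
side -32 -19 85 [47.1 52.  67. ]
side -32 0 78 [47.8 52.1 66.1]
side -24 -19 42 [50.2 66.2 67.7]
side -24 0 34 [50.8 66.  67.7]
side -16 -19 32 [63.1 65.1 66.2]
side -16 0 27 [64.5 65.  65.9]
side -8 -19 27 [62.7 63.4 64.7]
side -8 0 22 [62.8 64.  65.2]
side 0 -19 19 [61.4 62.2 63.4]
side 0 0 24 [61.6 62.2 63.2]
side 8 -19 29 [59.7 60.9 62. ]
side 8 0 21 [59.8 60.5 61.2]
side 16 -19 24 [58.1 59.2 59.9]
side 16 0 22 [58.5 59.3 60.1]
side 24 -19 20 [56.8 57.6 58.8]
side 24 0 23 [57.2 57.8 58.5]
side 32 -19 9 [56.3 56.8 57.5]
side 32 0 8 [55.5 56.6 57.4]
side bar 99 62.3
side round 83 63.1
side square 66 63.1
```

Rocker fully over (symmetric mirrored slope). Now the bar; contact expected at reported z ≈31 mm, bottom ≈24–25 mm.

```bash
python3 -m pendant '[{"jaw":-1,"tx":0.1,"ty":0,"tz":-2,"ax":0,"ay":0,"az":0},{"jaw":-1,"tx":0.1,"ty":0,"tz":-3.8,"ax":0,"ay":0,"az":0},{"jaw":-1,"tx":0.1,"ty":0,"tz":-4.3,"ax":0,"ay":0,"az":0},{"jaw":-1,"tx":0.1,"ty":0,"tz":-4.6,"ax":0,"ay":0,"az":0},{"jaw":-1,"tx":0.1,"ty":0,"tz":-4.8,"ax":0,"ay":0,"az":0},{"jaw":-1,"tx":0.1,"ty":0,"tz":-4.8,"ax":0,"ay":0,"az":0}]';python3 -m pendant '[{"jaw":-1,"tx":0,"ty":0,"tz":-0.1,"ax":0,"ay":0,"az":0},{"jaw":-1,"tx":0,"ty":0,"tz":-0.2,"ax":0,"ay":0,"az":0},{"jaw":-1,"tx":0,"ty":0,"tz":-0.2,"ax":0,"ay":0,"az":0}]'
```

```text
clock: 9.6
position: [0.5005, -0.0877, 0.0281]
ee_rot: [0.001, -0.132, 0.991, -0.0]
contact_force: [0.3, -0.1, -0.5]
width: -0.0
gripper_force: 0.0
clock: 9.98
position: [0.5007, -0.0878, 0.0264]
ee_rot: [0.001, -0.132, 0.991, -0.0]
contact_force: [-0.2, -0.1, 5.8]
width: -0.0001
gripper_force: 2.5
```

```bash
for i in 1 2 3; do python3 -m pendant '[{"jaw":-1,"tx":0,"ty":0,"tz":-0.1,"ax":0,"ay":0,"az":0},{"jaw":-1,"tx":0,"ty":0,"tz":-0.2,"ax":0,"ay":0,"az":0},{"jaw":-1,"tx":0,"ty":0,"tz":-0.2,"ax":0,"ay":0,"az":0}]' | grep -E "posi|cont"; done
```

```text
position: [0.5008, -0.0878, 0.0263]
contact_force: [-3.1, 1.3, 18.6]
position: [0.5008, -0.0879, 0.0261]
contact_force: [-8.1, 2.8, 33.5]
position: [0.5009, -0.0879, 0.026]
contact_force: [-10.2, 3.0, 46.9]
```

A firm stop at 26 mm. Lift, move to above the round button and check.

```bash
python3 -m pendant '[{"jaw":-1,"tx":0,"ty":0,"tz":2,"ax":0,"ay":0,"az":0},{"jaw":-1,"tx":0,"ty":0,"tz":5,"ax":0,"ay":0,"az":0},{"jaw":-1,"tx":1,"ty":-4,"tz":5.5,"ax":0,"ay":0,"az":0},{"jaw":-1,"tx":2,"ty":-8.1,"tz":5.5,"ax":0,"ay":0,"az":0},{"jaw":-1,"tx":2,"ty":-8.1,"tz":5.5,"ax":0,"ay":0,"az":0},{"jaw":-1,"tx":2,"ty":-8.1,"tz":5.5,"ax":0,"ay":0,"az":0}]'; python3 prof.py | grep -vE "^(side|scene) -?[0-9]"
python3 - <<'E'
from rig import manip
import cv2
a=manip.get_image("scene")["pixels"][100:210,165:295]; b=manip.get_image("side")["pixels"][190:300,180:310]
cv2.imwrite("pics/r3.png",cv2.hconcat([cv2.resize(i,(400,338),interpolation=cv2.INTER_CUBIC) for i in (a,b)]))
E
```

```text
clock: 11.85
position: [0.5188, -0.1678, 0.0741]
ee_rot: [-0.001, -0.131, 0.991, 0.001]
contact_force: [0.2, -1.3, -0.6]
width: 0.0
gripper_force: 0.0
scene bar 51 56.1
scene round 97 117.0
scene square 51 63.3
side bar 76 56.1
side round 130 63.8
side square 28 63.0
```

View pics/r3.png

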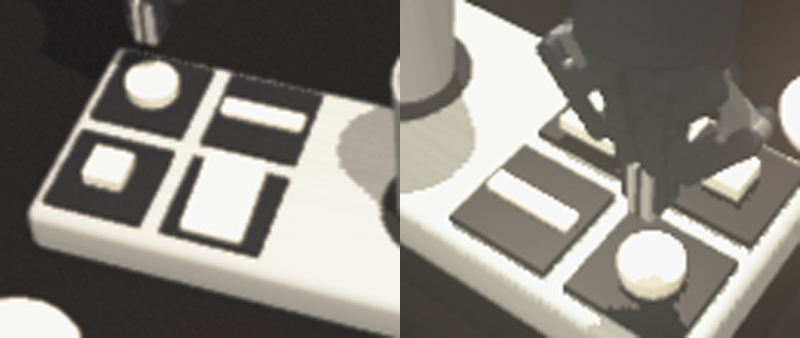

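Bar fully in (56 mm in both views), rocker over, square untouched (63 mm). The gripper is above the round button; press it.

```bash
python3 -m pendant '[{"jaw":-1,"tx":0.1,"ty":-0.1,"tz":-2,"ax":0,"ay":0,"az":0},{"jaw":-1,"tx":0.1,"ty":-0.1,"tz":-3.5,"ax":0,"ay":0,"az":0},{"jaw":-1,"tx":0.1,"ty":-0.1,"tz":-4.2,"ax":0,"ay":0,"az":0},{"jaw":-1,"tx":0.1,"ty":-0.1,"tz":-4.6,"ax":0,"ay":0,"az":0},{"jaw":-1,"tx":0.1,"ty":-0.1,"tz":-4.8,"ax":0,"ay":0,"az":0},{"jaw":-1,"tx":0.1,"ty":-0.1,"tz":-4.8,"ax":0,"ay":0,"az":0}]'| grep -E "posi|cont"; for i in 1 2; do python3 -m pendant '[{"jaw":-1,"tx":0,"ty":0,"tz":-0.1,"ax":0,"ay":0,"az":0},{"jaw":-1,"tx":0,"ty":0,"tz":-0.2,"ax":0,"ay":0,"az":0},{"jaw":-1,"tx":0,"ty":0,"tz":-0.2,"ax":0,"ay":0,"az":0}]' | grep -E "posi|cont"; done
```

```text
position: [0.5204, -0.169, 0.0271]
contact_force: [-1.5, 1.1, 4.6]
position: [0.5209, -0.1694, 0.0263]
contact_force: [-4.6, 3.2, 12.4]
position: [0.5209, -0.1694, 0.026]
contact_force: [-6.5, 4.5, 23.7]
```

Bottomed out (24 N at 26 mm, well above the 5 N spring). Release and verify.

```bash
python3 -m pendant '[{"jaw":-1,"tx":0,"ty":0,"tz":1.5,"ax":0,"ay":0,"az":0},{"jaw":-1,"tx":0,"ty":0,"tz":5,"ax":0,"ay":0,"az":0},{"jaw":-1,"tx":0,"ty":0,"tz":10,"ax":0,"ay":0,"az":0},{"jaw":-1,"tx":0,"ty":0,"tz":15,"ax":0,"ay":0,"az":0},{"jaw":-1,"tx":-4,"ty":0,"tz":20,"ax":0,"ay":0,"az":0},{"jaw":-1,"tx":-8,"ty":0,"tz":20,"ax":0,"ay":0,"az":0},{"jaw":-1,"tx":-8,"ty":0,"tz":20,"ax":0,"ay":0,"az":0}]'; python3 prof.py | grep -E "round|bar|square|(24|-24|0) -19"
python3 - <<'E'
from rig import manip
import cv2
cv2.imwrite("pics/fin.png",manip.get_image("side")["pixels"])
E
```

```text
clock: 14.42
position: [0.4393, -0.1699, 0.2239]
ee_rot: [0.001, -0.131, 0.991, -0.001]
contact_force: [-0.4, -0.2, -0.3]
width: -0.0003
gripper_force: 0.0
scene -24 -19 33 [65.4 66.7 68.3]
scene 0 -19 28 [61.2 62.4 63.6]
scene 24 -19 30 [55.9 57.5 58.9]
scene bar 47 56.1
scene round 42 63.1
scene square 48 63.6
side -24 -19 38 [50.6 65.7 67.2]
side 0 -19 24 [61.6 62.2 63.4]
side 24 -19 25 [56.9 57.8 58.7]
side bar 72 56.0
side round 80 63.4
side square 68 63.3
```

View pics/fin.png

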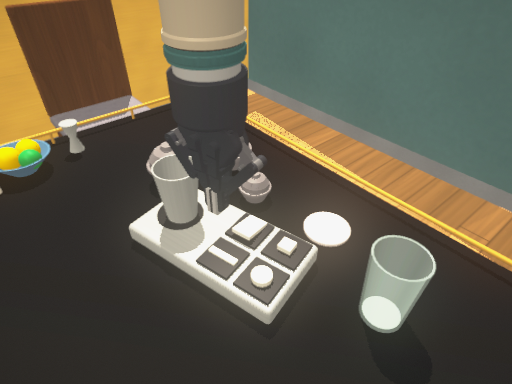

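The final side view shows tin (180,190), glass (395,285), mould (255,187) and coaster (327,228) where they were. The rocker is over, the bar is down, the round button is back out and the square key is out.

```bash
python3 -c "from rig import manip; print(manip.sign_off())"
```

```text
the job is handed in; nothing more can be done
None
```

The mixer is started and the job handed in at about 14 s: I tipped the rocker fully over, pushed the bar fully down so it stayed, and pressed the round button in until it sprang back. The square key and all loose items looked untouched in the final check. The reported tool height read about 30 mm low, so I went by camera depth and contact force, and the fingertips briefly pushed with up to 47 N on the bar.

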